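# Line up the repair products by height on the bench rack

## Robot

A 6-joint arm with a two-finger parallel gripper is mounted at the origin on the work surface. World frame = base frame: x ahead of the robot, y to its left, z up, the work surface at z = 0. Lengths are in m, angles in degrees, forces in N, time in s.
With the tool pointing down it reaches from about 0.3 to 0.75 m from the base axis. Payload 8.5 kg.
Tool frame: the origin (TCP) lies at the very end of the fingers, on their centre line; the grasp point (between the pads) lies 19 mm behind it; z points along the fingers, y is the line along which they close (so a half turn about z gives the same grasp; the last joint's range is limited). The gripper opens to 85 mm and grips with 20 to 120 N. Pads are 22 mm wide; open, the fingers measure 114 mm over their backs; the gripper's body (76 mm by 85 mm) begins 54 mm behind the grasp point. The pads swing forward as they close: fully open they stand 13 mm farther back than shut.
Start: joints at [55.101, 21.807, 74.336, -0, 83.858, -12.336], TCP at [0.211, 0.508, 0.231] pointing down, gripper open.
Joint ranges: [-178.18, 178.18], [-50.72, 133.34], [12.68, 142.11], [-81.47, 261.47], [9.98, 163.14], [-165.26, 165.26]. Speed limits (degrees/s): [136.94, 136.94, 180, 180, 180, 180].

## Interface

Orientations are given as a 3x3 rotation matrix whose columns are the frame's x, y, z axes.
In Python, from rig import observe, cams, ticket gives the robot as it stands.
- The arm moves only by the tool move_arm, never from a script. Its arguments are lists of equal length, an entry for each row: "jaw": the finger opening in cm, from 0 to 8.54; "dp": the shift along the tool's x, y, z in cm, a list of three; "turn": the turn, a rotation vector about the tool's x, y, z in rad, a list of three. In form: {"jaw": [jaw, ...], "dp": [[tx, ty, tz], ...], "turn": [[wx, wy, wz], ...]}. A call has 1 to 12 rows; each row shifts and turns the commanded pose from where the row before left it, along the tool's axes as they then stand; what a row does not reach is not made up. A row lasts 1/12 s, in which the tool goes at most 41.7 mm and 7.16 degrees, less where a joint would pass 70% of its speed; a pose out of reach is approached as far as the arm can. A call is refused whole if a number of a shift passes 4.17 or a number of a turn 0.125, either way. A call with a gripper value outside its range is refused whole. The fingers move at their own pace and stop on an object; "force" is the grip in N (left out, the last holds). Time passes only in rows, so rows that do not move let the fingers close. It gives the time, the measured TCP pose, the force, the opening and the grip force at its end, in the units of the state.
- observe(): the state, without advancing time (a new reading comes with each control period).
- cams.get_image(name): name is "side" or "top"; returns (picture, depth): 400x640x3 uint8, red, green, blue; 400x640 float32, m along the optical axis (not along the pixel's ray), 0 where there is no reading.
- cams.calibration(name): a dict with "vertical_fov" (degrees; the focal length in pixels is half the picture's height over the tangent of half this angle, whatever the lens; pixels are square), "cx", "cy" (the principal point, pixels), "view" (4x4, takes a point from world to camera coordinates). Camera axes: x right, y up, looking along -z (the intrinsics and any distortion apply to the point x, -y, -z); pixel columns grow to the right and rows downward; lengths in m; the calibration is good to about 2 mm. A picture is of the moment at which its call begins. calibration takes no time and is no camera call.
- ticket.close_job(): hands the job in; it is judged then, once.
Trained networks look in the newest picture that a camera, given by its name, has taken for a name from the list of things; names that differ only in an ending like _2 or _b are one class to them, and where a whole thing is asked for, a point or a joint stands for the part that bears it (a point fixed in the world has none). Each returns a list of dicts, best first, with "p" (0 to 1); they miss things now and then, are a little off and sometimes report something else, mostly with a low value. They report only what shows in the picture. A call takes as long as a camera call. They do not tell look-alikes from the thing itself.
- cams.spot_in(camera, query): "box" ([centre column, centre row, width, height] as shares, 0 to 1, of the picture: columns of its width, rows of its height, round what is visible of it).
- cams.outline_of(camera, query): "mask" (400x640 bool, what is visible of it) and "box" ([centre column, centre row, width, height] as shares, 0 to 1, of the picture: columns of its width, rows of its height, round what is visible of it).
- cams.mark_of(camera, query): "location" ([column, row] as shares, 0 to 1, of the picture: columns of its width, rows of its height: a listed point, or the origin of a listed thing).
The state is a dict: "time_s": time; "q": joint angles; "qvel": joint speeds; "joint_efforts": joint torques, N m; "position": TCP position; "tool_rot": TCP orientation; "ft_force": force on the tool from outside, world axes, zero at the start; "wrist_torque": the same for the moment, N m; "grip_width": finger opening in m; "gripper_force": force on a finger pad.
Only numpy, scipy, OpenCV 4.12 (cv2) and the standard library are available. Lean on these libraries where they do the work, as an engineer would, in place of code of your own. Each camera call takes 0.05 s, during which the arm holds its last target. There are 200 camera calls.

## Task

Tidy the four small repair products off the bench onto the rack in order of height, one standing upright in the middle of each round rubber pad: the tallest next to the roll of masking tape, then each shorter one in turn, with the shortest at the far end by the steel dish. Do not knock any of them over, leave the heat gun where it lies, and let go of everything at the end.

Things in the scene. Friction and masses are not known exactly. Their poses are not given: they have to be found in the camera images.
- spray_can: small touch-up spray can standing upright: plain cylinder 37 mm in diameter, 135 mm tall (the tallest of the four), steel and grey with a flat-topped white cap of the same diameter; about 130 g. Origin: centre of its underside; z up along the can.
- glue_bottle: white plastic glue bottle standing upright: cylindrical body 42 mm in diameter up to 74 mm height, then a thin pointed nozzle up to 100 mm overall (second tallest); about 100 g. Origin: centre of its underside; z up along the bottle.
- paint_jar: screw-top paint jar standing upright: plain cylinder 54 mm in diameter, 72 mm tall (third tallest), flat black lid; about 150 g. Origin: centre of its underside; z up.
- polish_tin: polish tin standing upright: plain metal cylinder 47 mm in diameter, 45 mm tall (the shortest), flat top; about 80 g. Origin: centre of its underside; z up.
- spot_a: one of four identical round black rubber pads in a straight row, 75 mm from centre to centre, on a flat aluminium rack (520 x 90 mm, 12 mm thick, fixed to the bench, its pose differs from start to start). The pad is 62 mm in diameter, 3 mm thick and fixed; the letters are dealt out at random and say nothing about its place in the row. Origin: centre of its underside; its top is 3 mm above that, 15 mm above the bench.
- spot_b: one of four identical round black rubber pads in a straight row, 75 mm from centre to centre, on a flat aluminium rack (520 x 90 mm, 12 mm thick, fixed to the bench, its pose differs from start to start). The pad is 62 mm in diameter, 3 mm thick and fixed; the letters are dealt out at random and say nothing about its place in the row. Origin: centre of its underside; its top is 3 mm above that, 15 mm above the bench.
- spot_c: one of four identical round black rubber pads in a straight row, 75 mm from centre to centre, on a flat aluminium rack (520 x 90 mm, 12 mm thick, fixed to the bench, its pose differs from start to start). The pad is 62 mm in diameter, 3 mm thick and fixed; the letters are dealt out at random and say nothing about its place in the row. Origin: centre of its underside; its top is 3 mm above that, 15 mm above the bench.
- spot_d: one of four identical round black rubber pads in a straight row, 75 mm from centre to centre, on a flat aluminium rack (520 x 90 mm, 12 mm thick, fixed to the bench, its pose differs from start to start). The pad is 62 mm in diameter, 3 mm thick and fixed; the letters are dealt out at random and say nothing about its place in the row. Origin: centre of its underside; its top is 3 mm above that, 15 mm above the bench.
- tape_roll: roll of tan masking tape (thick ring with a 50 mm hole) lying flat on one end of the rack, in line with the pads, 90 mm in diameter, 24 mm high, fixed; its centre is 90 mm from the centre of the nearest pad. It may be at either end of the rack; a shallow bare steel dish, 76 mm in diameter and 14 mm high, is at the other. Origin: centre of its underside.
- heat_gun: black cordless heat gun lying on its side on the bench, well to the robot's right of the work, to be left alone: barrel 200 mm long and 64 mm thick along its x axis, handle towards its -y, about 185 mm across overall. Origin: on the bench below the barrel's middle.
Not all that is in view belongs to the job. Of the things shaped like the polish_tin, the metal one is meant.

How it is judged:
By the outcome, as a careful person would: the job done as asked, in the order asked, and still so for the second after the job is handed in, with the robot touching nothing.
It also fails if it takes over 120 s, if anything falls off the work surface, if the arm or the gripper's body presses on something with over 40 N, if the wrist force passes 120 N, or if a joint passes its speed limit or range.

## Working session

There is one attempt and no reset: what is moved stays moved. The work goes in short steps, Python scripts to look and compute and a tool call to move; the robot and the scene stay as the last step left them, time stands still between calls to the robot, and variables do not carry over. Pictures are saved under pics/ and viewed, at most 14 in all, crops included, and the job is handed in when it is done.

Besides the shell and the picture viewer there is one more tool, called after "Call:" as a command line: name --argument value ..., lists and objects as JSON in quotes. move_arm: Moves the arm, as the interface text tells. Its arguments: {"type":"object","properties":{"jaw":{"type":"array","items":{"type":"number"}},"dp":{"type":"array","items":{"type":"array","items":{"type":"number"}}},"turn":{"type":"array","items":{"type":"array","items":{"type":"number"}}},"force":{"type":"number"}},"required":["jaw","dp","turn"]}

```bash
ls; mkdir -p pics; python3 - <<'E'
from rig import observe,cams
import cv2,numpy as np
s=observe();print(s['time_s'],s['position'],s['tool_rot'],s['grip_width'],s['q'])
for n in("side","top"):
    im,d=cams.get_image(n);cv2.imwrite(f"pics/{n}0.png",im[:,:,::-1]);c=cams.calibration(n);print(n,c,(d>0).mean())
E
```

```text
pics
0.0 [0.21086708 0.50764209 0.23069082] [[-9.23444087e-01  3.83732060e-01 -8.50525057e-04]
 [ 3.83732885e-01  9.23443274e-01 -1.26248898e-03]
 [ 3.00954147e-04 -1.49221242e-03 -9.99998841e-01]] 0.08537832341208793 [ 5.51009249e+01  2.18423053e+01  7.43862221e+01 -1.42588510e-03
  8.38586801e+01 -1.23338346e+01]
side {'vertical_fov': 46.061887569792226, 'cx': 316.75494216600816, 'cy': 193.29502471185728, 'view': array([[ 8.14417585e-01, -5.80278625e-01, -8.46106342e-04,
        -4.84137236e-01],
       [ 3.04632319e-01,  4.26307716e-01,  8.51739914e-01,
        -1.67260463e-01],
       [-4.93885764e-01, -6.93929715e-01,  5.23964124e-01,
        -9.31071200e-01],
       [ 0.00000000e+00,  0.00000000e+00,  0.00000000e+00,
         1.00000000e+00]])} 0.99594140625
top {'vertical_fov': 55.3282602209072, 'cx': 324.36916999360034, 'cy': 200.51859953844536, 'view': array([[ 1.16678037e-03, -9.99793792e-01, -2.02734510e-02,
        -7.02233935e-02],
       [ 9.96539229e-01, -5.22538245e-04,  8.31221537e-02,
        -5.40020994e-01],
       [-8.31156069e-02, -2.03002745e-02,  9.96333124e-01,
        -9.59631773e-01],
       [ 0.00000000e+00,  0.00000000e+00,  0.00000000e+00,
         1.00000000e+00]])} 0.995953125
```

View pics/side0.png

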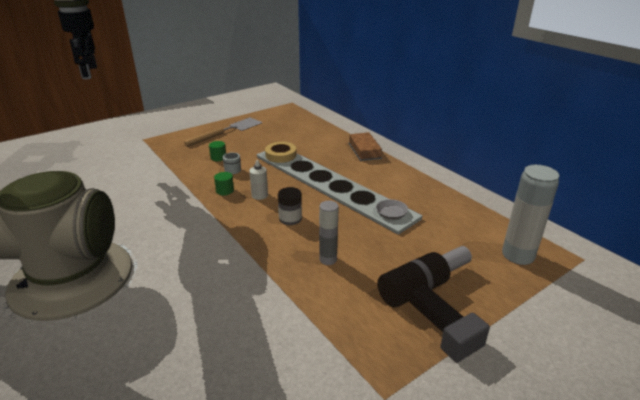

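View pics/top0.png

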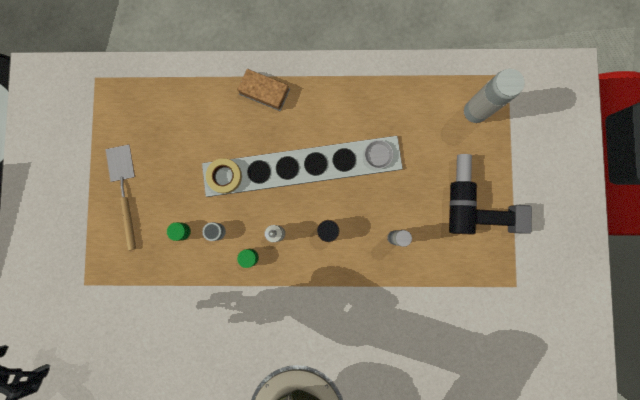

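The side view shows the four products in front of the rack: tin (232,163), glue (259,182), jar (290,205) and can (328,232). In the top view they are at: tin (212,231), glue (274,234), jar (328,231), can (400,238). The top view also shows the tape at (222,176), the pads at (259,172) to (344,160), and the dish at (379,154). The green cylinders and the large can are decoys.

```bash
cat > h.py <<'E'
from rig import observe,cams
import cv2,numpy as np
def K(n):
    c=cams.calibration(n);return 200/np.tan(np.radians(c['vertical_fov']/2)),c['cx'],c['cy'],np.array(c['view'])
def cloud(n,d,m):
    f,cx,cy,V=K(n);r,c=np.nonzero(m&(d>0));z=d[r,c]
    p=np.c_[(c-cx)/f*z,-(r-cy)/f*z,-z];return (p-V[:3,3])@V[:3,:3]
def ray(n,uv):
    f,cx,cy,V=K(n);v=np.array([(uv[0]-cx)/f,-(uv[1]-cy)/f,-1])@V[:3,:3]
    return -V[:3,3]@V[:3,:3],v/np.linalg.norm(v)
def tri(uvA,uvB):
    (a,u),(b,v)=ray('top',uvA),ray('side',uvB)
    s=np.linalg.lstsq(np.c_[u,-v],b-a,rcond=None)[0];p,q=a+s[0]*u,b+s[1]*v
    return (p+q)/2,np.linalg.norm(p-q)
def circ(p):
    A=np.c_[2*p[:,:2],np.ones(len(p))];x=np.linalg.lstsq(A,(p[:,:2]**2).sum(1),rcond=None)[0]
    return x[:2],np.sqrt(x[2]+x[:2]@x[:2])
def topc(p,band=.006):
    "centre of the top face by min enclosing circle"
    zt=np.percentile(p[:,2],97);q=p[abs(p[:,2]-zt)<band]
    c,r=cv2.minEnclosingCircle((q[:,:2]*1000).astype(np.float32));return zt,np.array(c)/1000,r/1000,np.median(q[:,:2],0),len(q)
E
python3 - <<'E'
from h import *
np.set_printoptions(precision=4,suppress=True)
for n in("top","side"):
    im,d=cams.get_image(n)
    for q in("spray_can","glue_bottle","paint_jar","polish_tin","spot_a","tape_roll"):
        for o in cams.outline_of(n,q)[:5]:
            b=np.array(o['box'])*[640,400,640,400]
            p=cloud(n,d,o['mask'])
            if o['p']<.2 or len(p)<10: continue
            z,c,r,m,k=topc(p); print(n,q,round(o['p'],2),b.round(1),'z%.4f r%.4f n%d'%(z,r,k),c,m)
        for o in cams.mark_of(n,q)[:5]:
            if o['p']>.2: print('   mark',q,round(o['p'],2),np.array(o['location'])*[640,400])
E
```

```text
top spray_can 0.69 [396.5 239.6  22.5  20.5] z0.1371 r0.0183 n212 [ 0.4462 -0.2498] [ 0.446  -0.2493]
top spray_can 0.22 [491.  193.7  85.   79. ] z0.0646 r0.0652 n725 [ 0.5212 -0.4145] [ 0.5206 -0.4166]
   mark spray_can 0.86 [396.416 236.8  ]
   mark spray_can 0.7 [224.128 177.08 ]
top glue_bottle 0.63 [273.5 233.1  22.2  19. ] z0.0963 r0.0063 n18 [0.458  0.0528] [0.4568 0.0519]
   mark glue_bottle 0.8 [277.12 233.48]
   mark glue_bottle 0.38 [395.008 236.4  ]
top paint_jar 0.8 [327.1 230.3  23.6  22.6] z0.0752 r0.0264 n362 [ 0.4633 -0.0791] [ 0.4641 -0.08  ]
   mark paint_jar 0.58 [329.088 228.52 ]
top polish_tin 0.9 [215.8 230.4  18.8  17.4] z0.0484 r0.0228 n235 [0.4609 0.2122] [0.4615 0.2112]
top polish_tin 0.82 [178.9 232.8  21.3  18.6] z0.0492 r0.0233 n236 [0.461  0.3042] [0.4614 0.3036]
top polish_tin 0.6 [249.5 256.2  18.7  21. ] z0.0484 r0.0223 n233 [0.3943 0.1235] [0.3945 0.1226]
top polish_tin 0.3 [226.4 176.2  39.5  36.2] z0.0393 r0.0445 n593 [0.6028 0.1892] [0.6018 0.1889]
   mark polish_tin 0.85 [251.072 257.28 ]
   mark polish_tin 0.84 [219.2 227.6]
   mark polish_tin
[... 1802 characters left out ...]
   mark polish_tin 0.97 [226.816 193.2  ]
   mark polish_tin 0.85 [220.608 156.6  ]
side spot_a 0.62 [300.7 167.4  18.6  11.6] z0.0169 r0.0320 n186 [0.6133 0.1044] [0.6122 0.1017]
side spot_a 0.6 [320.6 175.2  21.1  14.9] z0.0170 r0.0347 n238 [0.6253 0.0312] [0.624  0.0282]
side spot_a 0.54 [340.3 184.4  22.8  18.8] z0.0174 r0.0349 n259 [ 0.6379 -0.0433] [ 0.6356 -0.0472]
   mark spot_a 0.78 [321.28 176.  ]
   mark spot_a 0.51 [363.712 199.32 ]
   mark spot_a 0.49 [302.08 165.32]
   mark spot_a 0.48 [340.224 183.4  ]
side tape_roll 0.79 [279.7 153.4  31.4  19.4] z0.0378 r0.0477 n296 [0.6028 0.1911] [0.5982 0.1868]
   mark tape_roll 0.8 [283.328 152.6  ]
   mark tape_roll 0.69 [326.4  261.68]
```

Call:
move_arm --jaw '[8.54, 8.54, 8.54, 8.54, 8.54, 8.54, 8.54, 8.54, 8.54, 8.54]' --dp '[[0, 0, 0], [0, 0, 0], [0, 0, 0], [0, 0, 0], [0, 0, 0], [0, 0, 0], [0, 0, 0], [0, 0, 0], [0, 0, 0], [0, 0, 0]]' --turn '[[0, 0, 0.116], [0, 0, 0.116], [0, 0, 0.116], [0, 0, 0.116], [0, 0, 0.116], [0, 0, 0.116], [0, 0, 0.116], [0, 0, 0.116], [0, 0, 0.116], [0, 0, 0]]' --force 30

```text
time_s: 2.23
position: [0.211, 0.5079, 0.2313]
tool_rot: [[-0.129, 0.992, 0.0], [0.992, 0.129, 0.0], [0.0, 0.0, -1.0]]
ft_force: [-0.2, -1.3, 0.1]
grip_width: 0.0853
gripper_force: 0.0
```

```bash
cat > go.py <<'E'
import sys,numpy as np
from rig import observe
np.set_printoptions(precision=4,suppress=True)
T={'tin':(.4588,.2108),'jar':(.4613,-.08),'glue':(.455,.0522),'spray':(.4438,-.2508),'P1':(.6157,.1023),'P2':(.6257,.0280),'P3':(.6357,-.0464),'P4':(.6457,-.1207)}
s=observe();R=np.array(s['tool_rot']);p=np.array(s['position'])
t=np.array([*T[sys.argv[1]],float(sys.argv[2])])
print('t',s['time_s'],'pos',p,'yaw',np.degrees(np.arctan2(R[1,1],R[0,1])),'tilt',R[:2,2],'F',s['ft_force'],'w',s['grip_width'],s['gripper_force'])
print('dp cm',R.T@(t-p)*100)
E
python3 go.py tin .12
```

```text
t 2.2333 pos [0.211  0.5079 0.2313] yaw 7.3834925278261085 tilt [0. 0.] F [-0.2471 -1.264   0.0775] w 0.08530309773010075 0.0
dp cm [-32.6461  20.7534  11.1338]
```

Call:
move_arm --jaw '[8.54, 8.54, 8.54, 8.54, 8.54, 8.54, 8.54, 8.54, 8.54, 8.54, 8.54, 8.54]' --dp '[[-3, 1.9, 1], [-3, 1.9, 1], [-3, 1.9, 1], [-3, 1.9, 1], [-3, 1.9, 1], [-3, 1.9, 1], [-3, 1.9, 1], [-3, 1.9, 1], [-3, 1.9, 1], [-3, 1.9, 1], [-2.65, 1.75, 1.1], [0, 0, 0]]' --turn '[[0, 0, 0], [0, 0, 0], [0, 0, 0], [0, 0, 0], [0, 0, 0], [0, 0, 0], [0, 0, 0], [0, 0, 0], [0, 0, 0], [0, 0, 0], [0, 0, 0], [0, 0, 0]]'

```text
time_s: 3.23
position: [0.4628, 0.208, 0.1186]
tool_rot: [[-0.132, 0.991, -0.001], [0.991, 0.132, -0.001], [-0.001, -0.001, -1.0]]
ft_force: [-0.1, -0.0, 0.1]
grip_width: 0.0853
gripper_force: 0.0
```

```bash
python3 go.py tin .008; python3 - <<'E'
from h import *
for n in("side","top"):
    im,d=cams.get_image(n)
    cv2.imwrite(f"pics/{n}1.png",cv2.resize(im[100:300,120:360],None,fx=3,fy=3)[:,:,::-1] if n=="top" else cv2.resize(im[40:240,150:350],None,fx=3,fy=3)[:,:,::-1])
E
```

```text
t 3.2333 pos [0.4628 0.208  0.1186] yaw 7.581359525797496 tilt [-0.0009 -0.0012] F [-0.1087 -0.0392  0.0808] w 0.08526070446956645 0.0
dp cm [ 0.3419 -0.3447 11.0602]
```

View pics/side1.png

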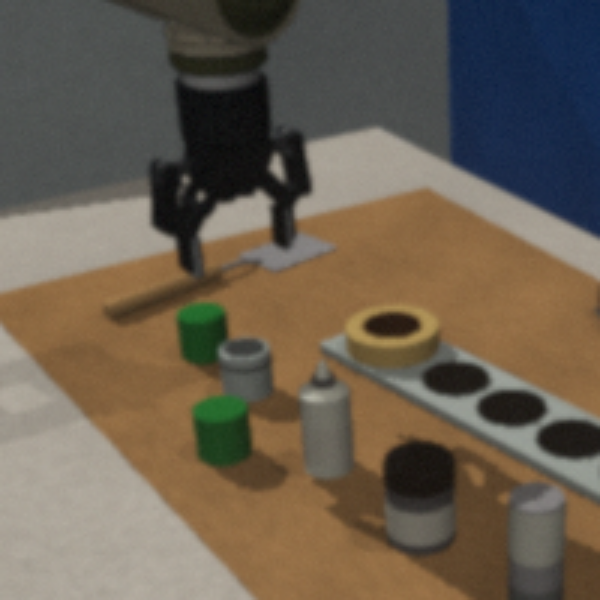

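The crop shows the open gripper above the tin (240,370), closing along world x with the green decoys clear. I'll let it settle, then descend.

Call:
move_arm --jaw '[8.54, 8.54]' --dp '[[0, 0, 0], [0, 0, 0]]' --turn '[[0, 0, 0], [0, 0, 0]]'

```text
time_s: 3.5
position: [0.4594, 0.2127, 0.1207]
tool_rot: [[-0.135, 0.991, 0.0], [0.991, 0.135, 0.0], [0.0, 0.0, -1.0]]
ft_force: [0.3, -0.1, -0.1]
grip_width: 0.0856
gripper_force: 0.0
```

```bash
python3 go.py tin .008;python3 - <<'E'
from h import *
np.set_printoptions(precision=4,suppress=True)
# tips: cloud points below z .15 near tool above tin
for n in("side","top"):
    im,d=cams.get_image(n);p=cloud(n,d,d>0);p=p[(p[:,2]>.1)&(p[:,2]<.16)&(abs(p[:,0]-.46)<.1)&(abs(p[:,1]-.21)<.06)]
    for z in(.11,.12,.13,.14,.15):
        q=p[abs(p[:,2]-z)<.005]; 
        if len(q)>3:
            for s in(q[:,0]<.46,q[:,0]>.46):
                if s.sum(): print(n,z,s.sum(),q[s].min(0),q[s].max(0))
E
```

```text
t 3.5 pos [0.4594 0.2127 0.1207] yaw 7.772073572750148 tilt [0.0005 0.0002] F [ 0.3308 -0.0782 -0.0889] w 0.08563581111663014 0.0
dp cm [-0.1771 -0.0931 11.2747]
side 0.13 3 [0.4091 0.2008 0.1341] [0.4173 0.213  0.1346]
side 0.13 1 [0.5007 0.2291 0.1343] [0.5007 0.2291 0.1343]
side 0.14 19 [0.4031 0.193  0.1354] [0.4177 0.2155 0.1438]
side 0.14 20 [0.498  0.2062 0.1359] [0.5124 0.2249 0.1447]
side 0.15 28 [0.4017 0.1947 0.1455] [0.4175 0.2118 0.1546]
side 0.15 30 [0.4964 0.2055 0.1452] [0.513  0.2304 0.155 ]
top 0.14 2 [0.4072 0.1952 0.1369] [0.4142 0.1992 0.1425]
top 0.14 4 [0.5021 0.2071 0.1359] [0.5086 0.2205 0.1419]
top 0.15 11 [0.4057 0.1942 0.145 ] [0.419  0.1986 0.1536]
top 0.15 9 [0.5036 0.2067 0.1468] [0.5151 0.2126 0.1534]
```

Call:
move_arm --jaw '[8.54, 8.54, 8.54, 8.54, 8.54, 8.54, 8.54, 4, 4, 4, 4, 4]' --dp '[[-0.15, -0.1, 2], [0, 0, 2], [0, 0, 2], [0, 0, 2], [0, 0, 2], [0, 0, 1.2], [0, 0, 0], [0, 0, 0], [0, 0, 0], [0, 0, 0], [0, 0, 0], [0, 0, 0]]' --turn '[[0, 0, 0], [0, 0, 0], [0, 0, 0], [0, 0, 0], [0, 0, 0], [0, 0, 0], [0, 0, 0], [0, 0, 0], [0, 0, 0], [0, 0, 0], [0, 0, 0], [0, 0, 0]]' --force 30

```text
time_s: 4.6
position: [0.4597, 0.2105, 0.0096]
tool_rot: [[-0.133, 0.991, 0.002], [0.991, 0.133, 0.001], [0.0, 0.002, -1.0]]
ft_force: [-1.4, 0.5, 5.8]
grip_width: 0.0463
gripper_force: 30.4
```

Call:
move_arm --jaw '[4, 4, 4, 4, 4, 4]' --dp '[[0, 0, 0], [0, 0, 0], [0, 0, 0], [0, 0, 0], [0, 0, 0], [0, 0, 0]]' --turn '[[0, 0, 0], [0, 0, 0], [0, 0, 0], [0, 0, 0], [0, 0, 0], [0, 0, 0]]'

```text
time_s: 5.1
position: [0.4598, 0.2105, 0.0096]
tool_rot: [[-0.133, 0.991, 0.002], [0.991, 0.133, 0.001], [0.0, 0.002, -1.0]]
ft_force: [-1.0, 0.6, 5.7]
grip_width: 0.0462
gripper_force: 30.4
```

```bash
python3 go.py tin .12; python3 - <<'E'
from h import *
im,d=cams.get_image("side");cv2.imwrite("pics/side2.png",cv2.resize(im[80:230,160:360],None,fx=3,fy=3)[:,:,::-1])
E
```

```text
t 5.1 pos [0.4598 0.2105 0.0096] yaw 7.632000651183023 tilt [0.0024 0.0007] F [-0.9546  0.6065  5.7113] w 0.04624391215557654 30.35305786295794
dp cm [  0.05    -0.0652 -11.0396]
```

View pics/side2.png

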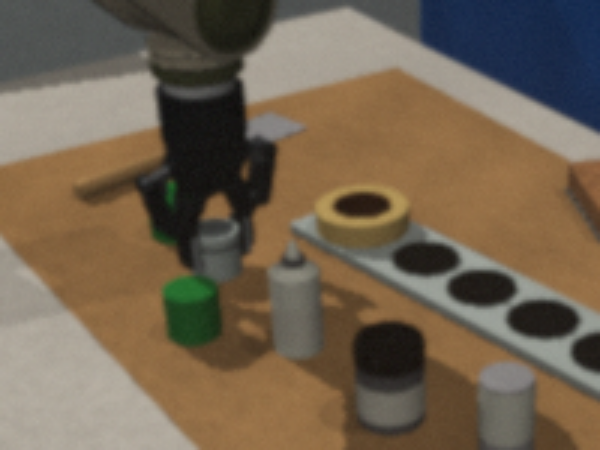

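The crop shows the metal tin held between the fingers at (215,250); the jaw reads 46.2 mm, which fits a 47 mm tin. I'll lift.

Call:
move_arm --jaw '[4, 4, 4, 4, 4, 4, 4]' --dp '[[0, 0, -1], [0, 0, -2], [0, 0, -2], [0, 0, -2], [0, 0, -2], [0, 0, -2], [0, 0, 0]]' --turn '[[0, 0, 0], [0, 0, 0], [0, 0, 0], [0, 0, 0], [0, 0, 0], [0, 0, 0], [0, 0, 0]]'

```text
time_s: 5.73
position: [0.4607, 0.2106, 0.1223]
tool_rot: [[-0.133, 0.991, 0.007], [0.991, 0.133, 0.001], [0.0, 0.007, -1.0]]
ft_force: [0.7, -0.8, 0.4]
grip_width: 0.0467
gripper_force: 31.2
```

```bash
python3 go.py P4 .12
```

```text
t 5.7333 pos [0.4607 0.2106 0.1223] yaw 7.638953563841769 tilt [0.0073 0.0014] F [ 0.7389 -0.8488  0.3914] w 0.046746391070129165 31.202506329864264
dp cm [-35.2942  13.9279   0.319 ]
```

Call:
move_arm --jaw '[4, 4, 4, 4, 4, 4, 4, 4, 4, 4, 4, 4]' --dp '[[-2, 0.8, 0], [-3.3, 1.3, 0], [-3.3, 1.3, 0], [-3.3, 1.3, 0], [-3.3, 1.3, 0], [-3.3, 1.3, 0], [-3.3, 1.3, 0], [-3.3, 1.3, 0], [-3.3, 1.3, 0], [-3.3, 1.3, 0], [-2, 0.8, 0], [-1.6, 0.6, 0]]' --turn '[[0, 0, 0], [0, 0, 0], [0, 0, 0], [0, 0, 0], [0, 0, 0], [0, 0, 0], [0, 0, 0], [0, 0, 0], [0, 0, 0], [0, 0, 0], [0, 0, 0], [0, 0, 0]]'

```text
time_s: 6.73
position: [0.6443, -0.1235, 0.1175]
tool_rot: [[-0.131, 0.991, -0.0], [0.991, 0.131, 0.0], [0.0, -0.0, -1.0]]
ft_force: [-0.4, 0.4, -0.8]
grip_width: 0.0464
gripper_force: 31.2
```

Call:
move_arm --jaw '[4, 4, 4]' --dp '[[0, 0, 0], [0, 0, 0], [0, 0, 0]]' --turn '[[0, 0, 0], [0, 0, 0], [0, 0, 0]]'

```text
time_s: 6.98
position: [0.6432, -0.1204, 0.1179]
tool_rot: [[-0.133, 0.991, -0.001], [0.991, 0.133, 0.001], [0.001, -0.001, -1.0]]
ft_force: [-0.1, -0.2, -0.3]
grip_width: 0.046
gripper_force: 31.2
```

```bash
python3 go.py P4 .026
```

```text
t 6.9833 pos [ 0.6432 -0.1204  0.1179] yaw 7.644620460406068 tilt [-0.001   0.0006] F [-0.0864 -0.1923 -0.2877] w 0.04596238549082219 31.163393586175516
dp cm [-0.0669  0.2517  9.1907]
```

Call:
move_arm --jaw '[4, 4, 4, 4, 4, 4, 4, 4, 4]' --dp '[[0, 0.2, 2], [0, 0, 2], [0, 0, 2], [0, 0, 1.5], [0, 0, 0.8], [0, 0, 0.5], [0, 0, 0.3], [0, 0, 0], [0, 0, 0]]' --turn '[[0, 0, 0], [0, 0, 0], [0, 0, 0], [0, 0, 0], [0, 0, 0], [0, 0, 0], [0, 0, 0], [0, 0, 0], [0, 0, 0]]'

```text
time_s: 7.73
position: [0.6461, -0.1209, 0.0282]
tool_rot: [[-0.133, 0.991, 0.001], [0.991, 0.133, -0.0], [-0.001, 0.001, -1.0]]
ft_force: [-0.6, 0.7, -1.0]
grip_width: 0.0467
gripper_force: 31.2
```

```bash
python3 go.py P4 .025
```

```text
t 7.7333 pos [ 0.6461 -0.1209  0.0282] yaw 7.632901325084 tilt [ 0.0013 -0.0005] F [-0.6107  0.7232 -1.0495] w 0.04668038247645975 31.163173418026417
dp cm [ 0.0305 -0.0392  0.3177]
```

Call:
move_arm --jaw '[4, 4, 4, 4, 4]' --dp '[[0, 0, 0.1], [0, 0, 0.1], [0, 0, 0.1], [0, 0, 0], [0, 0, 0]]' --turn '[[0, 0, 0], [0, 0, 0], [0, 0, 0], [0, 0, 0], [0, 0, 0]]'

```text
time_s: 8.15
position: [0.6459, -0.1211, 0.0247]
tool_rot: [[-0.133, 0.991, 0.001], [0.991, 0.133, -0.0], [-0.0, 0.0, -1.0]]
ft_force: [0.3, -0.1, 1.4]
grip_width: 0.0457
gripper_force: 31.3
```

Call:
move_arm --jaw '[5.2, 5.8, 6.5, 7.5, 8.54, 8.54, 8.54, 8.54]' --dp '[[0, 0, 0], [0, 0, 0], [0, 0, 0], [0, 0, 0], [0, 0, 0], [0, 0, 0], [0, 0, 0], [0, 0, 0]]' --turn '[[0, 0, 0], [0, 0, 0], [0, 0, 0], [0, 0, 0], [0, 0, 0], [0, 0, 0], [0, 0, 0], [0, 0, 0]]'

```text
time_s: 8.82
position: [0.6458, -0.121, 0.0243]
tool_rot: [[-0.133, 0.991, -0.0], [0.991, 0.133, 0.0], [0.0, -0.0, -1.0]]
ft_force: [0.2, -0.4, -0.1]
grip_width: 0.0852
gripper_force: 0.0
```

Call:
move_arm --jaw '[8.54, 8.54, 8.54, 8.54, 8.54, 8.54, 8.54, 8.54]' --dp '[[0, 0, -1], [0, 0, -2], [0, 0, -2.5], [0, 0, -2.5], [0, 0, -2.5], [0, 0, -2], [0, 0, 0], [0, 0, 0]]' --turn '[[0, 0, 0], [0, 0, 0], [0, 0, 0], [0, 0, 0], [0, 0, 0], [0, 0, 0], [0, 0, 0], [0, 0, 0]]'

```text
time_s: 9.48
position: [0.6461, -0.1211, 0.151]
tool_rot: [[-0.133, 0.991, 0.003], [0.991, 0.133, -0.001], [-0.001, 0.002, -1.0]]
ft_force: [-1.0, -0.3, -1.4]
grip_width: 0.0853
gripper_force: 0.0
```

```bash
python3 go.py jar .15
```

```text
t 9.4833 pos [ 0.6461 -0.1211  0.151 ] yaw 7.623546312734629 tilt [ 0.0026 -0.0011] F [-1.0296 -0.329  -1.4402] w 0.08533568499468552 0.0
dp cm [  6.5243 -17.7689   0.0471]
```

Call:
move_arm --jaw '[8.54, 8.54, 8.54, 8.54, 8.54, 8.54, 8.54, 8.54, 8.54, 8.54]' --dp '[[1, -2.8, 0], [1, -2.8, 0], [1, -2.8, 0], [1, -2.8, 0], [1, -2.8, 0], [1, -2.4, 0], [0.5, -1.4, 0], [0, 0, 0], [0, 0, 0], [0, 0, 0]]' --turn '[[0, 0, 0], [0, 0, 0], [0, 0, 0], [0, 0, 0], [0, 0, 0], [0, 0, 0], [0, 0, 0], [0, 0, 0], [0, 0, 0], [0, 0, 0]]'

```text
time_s: 10.32
position: [0.4614, -0.0805, 0.1491]
tool_rot: [[-0.132, 0.991, 0.0], [0.991, 0.132, -0.0], [-0.0, 0.0, -1.0]]
ft_force: [-0.0, -0.2, -0.3]
grip_width: 0.0856
gripper_force: 0.0
```

```bash
python3 go.py jar .03; python3 - <<'E'
from h import *
np.set_printoptions(precision=4,suppress=True)
im,d=cams.get_image("side");cv2.imwrite("pics/side3.png",cv2.resize(im[80:280,200:440],None,fx=3,fy=3)[:,:,::-1])
im,d=cams.get_image("top")
for q in("polish_tin","spot_a"):
  for o in cams.outline_of("top",q)[:5]:
    p=cloud("top",d,o['mask']);print(q,o['p'],topc(p))
E
```

```text
t 10.3167 pos [ 0.4614 -0.0805  0.1491] yaw 7.612127973258585 tilt [ 0.0001 -0.    ] F [-0.0162 -0.2326 -0.2892] w 0.08558876257075086 0.0
dp cm [ 0.05   -0.005  11.9102]
polish_tin 0.88 (np.float64(0.06345155532034397), array([ 0.6451, -0.118 ]), 0.022618379592895508, array([ 0.6451, -0.1172]), 245)
polish_tin 0.87 (np.float64(0.04844127279592757), array([0.4618, 0.3044]), 0.023605716705322265, array([0.4614, 0.3037]), 260)
polish_tin 0.52 (np.float64(0.04845127442147404), array([0.3941, 0.1243]), 0.023003786087036134, array([0.3946, 0.1242]), 257)
spot_a 0.94 (np.float64(0.018636726179456158), array([0.6175, 0.1022]), 0.031271404266357425, array([0.6159, 0.1013]), 407)
spot_a 0.76 (np.float64(0.01880454013165504), array([0.6282, 0.0282]), 0.03025580596923828, array([0.6287, 0.0299]), 343)
spot_a 0.62 (np.float64(0.018319356934580314), array([ 0.6381, -0.0468]), 0.031258367538452146, array([ 0.6388, -0.0455]), 410)
spot_a 0.43 (np.float64(0.016350542481928573), array([ 0.6452, -0.1445]), 0.012134825706481934, array([ 0.6427, -0.1458]), 18)
```

View pics/side3.png

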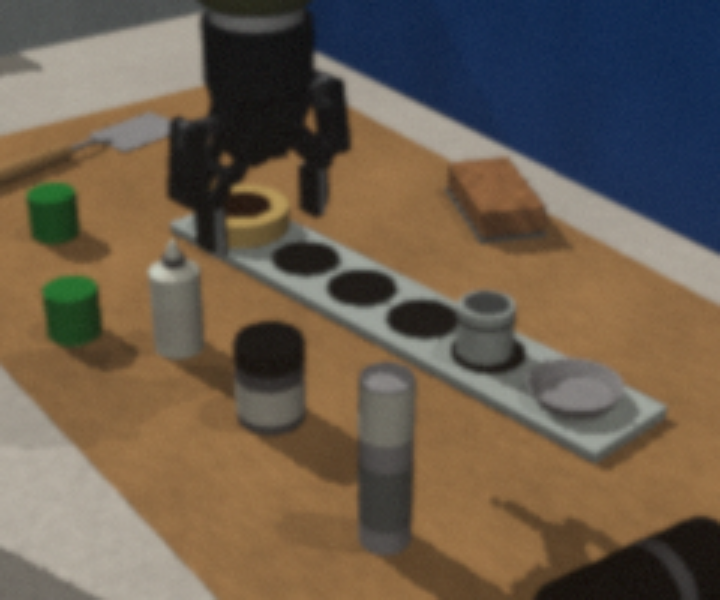

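The tin stands centred on the pad by the dish at (485,330), and the gripper is above the jar. I'll descend and grip the jar.

Call:
move_arm --jaw '[8.54, 8.54, 8.54, 8.54, 8.54, 8.54, 8.54, 8.54, 4.5, 4.5, 4.5, 4.5]' --dp '[[0, 0, 1.5], [0, 0, 2.5], [0, 0, 2.5], [0, 0, 2.5], [0, 0, 1.9], [0, 0, 1], [0, 0, 0], [0, 0, 0], [0, 0, 0], [0, 0, 0], [0, 0, 0], [0, 0, 0]]' --turn '[[0, 0, 0], [0, 0, 0], [0, 0, 0], [0, 0, 0], [0, 0, 0], [0, 0, 0], [0, 0, 0], [0, 0, 0], [0, 0, 0], [0, 0, 0], [0, 0, 0], [0, 0, 0]]'

```text
time_s: 11.52
position: [0.4613, -0.0804, 0.0312]
tool_rot: [[-0.133, 0.991, 0.002], [0.991, 0.133, -0.001], [-0.001, 0.002, -1.0]]
ft_force: [0.2, 0.7, 5.3]
grip_width: 0.0526
gripper_force: 31.3
```

Call:
move_arm --jaw '[4.5, 4.5, 4.5, 4.5]' --dp '[[0, 0, 0], [0, 0, 0], [0, 0, 0], [0, 0, 0]]' --turn '[[0, 0, 0], [0, 0, 0], [0, 0, 0], [0, 0, 0]]'

```text
time_s: 11.85
position: [0.4613, -0.0804, 0.0312]
tool_rot: [[-0.133, 0.991, 0.002], [0.991, 0.133, -0.001], [-0.001, 0.002, -1.0]]
ft_force: [-0.2, 0.6, 7.1]
grip_width: 0.0526
gripper_force: 31.3
```

Call:
move_arm --jaw '[4.5, 4.5, 4.5, 4.5, 4.5, 4.5, 4.5]' --dp '[[0, 0, -1], [0, 0, -2], [0, 0, -2], [0, 0, -2], [0, 0, -1], [0, 0, 0], [0, 0, 0]]' --turn '[[0, 0, 0], [0, 0, 0], [0, 0, 0], [0, 0, 0], [0, 0, 0], [0, 0, 0], [0, 0, 0]]'

```text
time_s: 12.43
position: [0.4606, -0.0801, 0.1104]
tool_rot: [[-0.133, 0.991, 0.001], [0.991, 0.133, -0.0], [-0.0, 0.001, -1.0]]
ft_force: [0.7, -0.7, -2.1]
grip_width: 0.0529
gripper_force: 32.5
```

```bash
python3 go.py P3 .11
```

```text
t 12.4333 pos [ 0.4606 -0.0801  0.1104] yaw 7.624146591447279 tilt [ 0.0005 -0.0003] F [ 0.6642 -0.718  -2.0965] w 0.05292575678579186 32.51704861060716
dp cm [ 1.0201 17.8042  0.0459]
```

Call:
move_arm --jaw '[4.5, 4.5, 4.5, 4.5, 4.5, 4.5, 4.5, 4.5, 4.5, 4.5]' --dp '[[0.1, 1.5, 0], [0.2, 3, 0], [0.2, 3, 0], [0.2, 3, 0], [0.1, 3, 0], [0.1, 2.5, 0], [0.1, 1.8, 0], [0, 0, 0], [0, 0, 0], [0, 0, 0]]' --turn '[[0, 0, 0], [0, 0, 0], [0, 0, 0], [0, 0, 0], [0, 0, 0], [0, 0, 0], [0, 0, 0], [0, 0, 0], [0, 0, 0], [0, 0, 0]]'

```text
time_s: 13.27
position: [0.6347, -0.0466, 0.1091]
tool_rot: [[-0.133, 0.991, -0.003], [0.991, 0.133, 0.001], [0.001, -0.003, -1.0]]
ft_force: [-0.3, 0.8, -2.4]
grip_width: 0.0531
gripper_force: 32.7
```

```bash
python3 go.py P3 .05
```

```text
t 13.2667 pos [ 0.6347 -0.0466  0.1091] yaw 7.616939983506446 tilt [-0.0027  0.0006] F [-0.2725  0.7865 -2.3873] w 0.05305983137298437 32.68153870711103
dp cm [0.0042 0.1183 5.9076]
```

Call:
move_arm --jaw '[4.5, 4.5, 4.5, 4.5, 4.5, 4.5, 4.5]' --dp '[[0, 0.1, 1.5], [0, 0, 2], [0, 0, 1.2], [0, 0, 0.8], [0, 0, 0.5], [0, 0, 0], [0, 0, 0]]' --turn '[[0, 0, 0], [0, 0, 0], [0, 0, 0], [0, 0, 0], [0, 0, 0], [0, 0, 0], [0, 0, 0]]'

```text
time_s: 13.85
position: [0.6368, -0.0467, 0.0508]
tool_rot: [[-0.132, 0.991, 0.001], [0.991, 0.132, -0.0], [-0.0, 0.0, -1.0]]
ft_force: [0.2, 0.3, -2.6]
grip_width: 0.0532
gripper_force: 32.7
```

Call:
move_arm --jaw '[4.5, 4.5, 4.5, 4.5, 4.5]' --dp '[[0, 0, 0.1], [0, 0, 0.1], [0, 0, 0.1], [0, 0, 0], [0, 0, 0]]' --turn '[[0, 0, 0], [0, 0, 0], [0, 0, 0], [0, 0, 0], [0, 0, 0]]'

```text
time_s: 14.27
position: [0.6368, -0.0465, 0.0474]
tool_rot: [[-0.133, 0.991, 0.0], [0.991, 0.133, -0.0], [-0.0, 0.0, -1.0]]
ft_force: [0.7, -0.3, -1.8]
grip_width: 0.053
gripper_force: 32.7
```

Call:
move_arm --jaw '[4.5, 4.5, 4.5, 4.5]' --dp '[[0, 0, 0.1], [0, 0, 0.05], [0, 0, 0], [0, 0, 0]]' --turn '[[0, 0, 0], [0, 0, 0], [0, 0, 0], [0, 0, 0]]'

```text
time_s: 14.6
position: [0.6369, -0.0465, 0.0463]
tool_rot: [[-0.133, 0.991, 0.001], [0.991, 0.133, -0.0], [-0.0, 0.001, -1.0]]
ft_force: [-0.1, 0.8, 4.3]
grip_width: 0.0532
gripper_force: 33.1
```

Contact. I'll open and lift.

Call:
move_arm --jaw '[5.8, 6.2, 6.8, 7.6, 8.54, 8.54, 8.54, 8.54]' --dp '[[0, 0, 0], [0, 0, 0], [0, 0, 0], [0, 0, 0], [0, 0, 0], [0, 0, 0], [0, 0, 0], [0, 0, 0]]' --turn '[[0, 0, 0], [0, 0, 0], [0, 0, 0], [0, 0, 0], [0, 0, 0], [0, 0, 0], [0, 0, 0], [0, 0, 0]]'

```text
time_s: 15.27
position: [0.6368, -0.0466, 0.0458]
tool_rot: [[-0.133, 0.991, 0.0], [0.991, 0.133, -0.0], [-0.0, 0.0, -1.0]]
ft_force: [0.6, -0.2, -0.4]
grip_width: 0.0852
gripper_force: 0.0
```

Call:
move_arm --jaw '[8.54, 8.54, 8.54, 8.54, 8.54, 8.54, 8.54, 8.54]' --dp '[[0, 0, -1], [0, 0, -2], [0, 0, -2.5], [0, 0, -2.5], [0, 0, -2.5], [0, 0, -1], [0, 0, 0], [0, 0, 0]]' --turn '[[0, 0, 0], [0, 0, 0], [0, 0, 0], [0, 0, 0], [0, 0, 0], [0, 0, 0], [0, 0, 0], [0, 0, 0]]'

```text
time_s: 15.93
position: [0.6365, -0.0465, 0.1604]
tool_rot: [[-0.133, 0.991, -0.0], [0.991, 0.133, 0.0], [0.0, -0.0, -1.0]]
ft_force: [-0.2, 1.2, -0.5]
grip_width: 0.0856
gripper_force: 0.0
```

```bash
python3 go.py glue .16
```

```text
t 15.9333 pos [ 0.6365 -0.0465  0.1604] yaw 7.620515250335436 tilt [-0.0003  0.0001] F [-0.1645  1.2224 -0.5282] w 0.08558131799042994 0.0
dp cm [ 12.1889 -16.6856   0.0453]
```

Call:
move_arm --jaw '[8.54, 8.54, 8.54, 8.54, 8.54, 8.54, 8.54, 8.54, 8.54, 8.54]' --dp '[[2, -2.8, 0], [2, -2.8, 0], [2, -2.8, 0], [2, -2.8, 0], [2, -2.8, 0], [1.4, -1.8, 0], [0.8, -0.9, 0], [0, 0, 0], [0, 0, 0], [0, 0, 0]]' --turn '[[0, 0, 0], [0, 0, 0], [0, 0, 0], [0, 0, 0], [0, 0, 0], [0, 0, 0], [0, 0, 0], [0, 0, 0], [0, 0, 0], [0, 0, 0]]'

```text
time_s: 16.77
position: [0.4562, 0.0516, 0.1604]
tool_rot: [[-0.132, 0.991, 0.0], [0.991, 0.132, -0.0], [-0.0, -0.0, -1.0]]
ft_force: [-0.2, -1.2, -0.6]
grip_width: 0.0853
gripper_force: 0.0
```

```bash
python3 go.py glue .034; python3 - <<'E'
from h import *
im,d=cams.get_image("side");cv2.imwrite("pics/side4.png",cv2.resize(im[80:280,200:440],None,fx=3,fy=3)[:,:,::-1])
E
```

```text
t 16.7667 pos [0.4562 0.0516 0.1604] yaw 7.594442947335738 tilt [ 0.     -0.0001] F [-0.229  -1.2016 -0.6096] w 0.08534535923863094 0.0
dp cm [ 0.0739 -0.1142 12.6424]
```

View pics/side4.png

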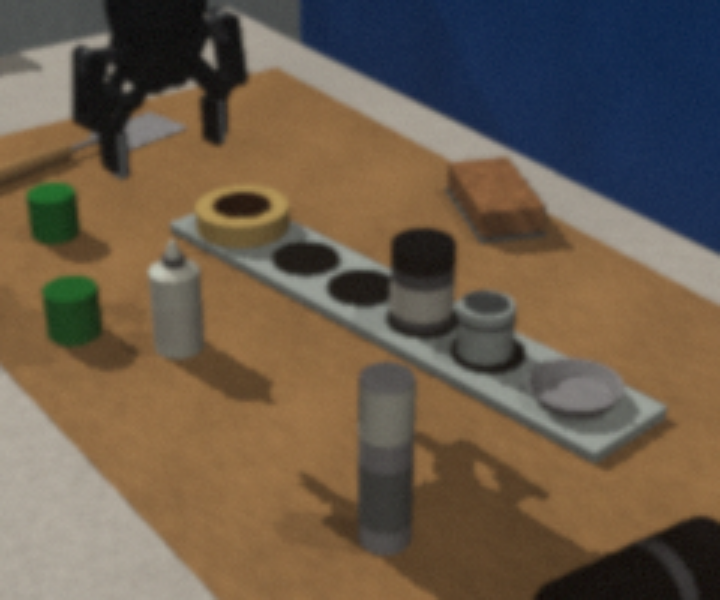

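The jar stands centred on the third pad (420,285) and the tin is unmoved at (485,330). The gripper is over the glue bottle, so I'll descend.

Call:
move_arm --jaw '[8.54, 8.54, 8.54, 8.54, 8.54, 8.54, 8.54, 8.54, 3.5, 3.5, 3.5, 3.5]' --dp '[[0.1, -0.1, 1.6], [0, 0, 2.5], [0, 0, 2.5], [0, 0, 2.5], [0, 0, 2.3], [0, 0, 1.2], [0, 0, 0], [0, 0, 0], [0, 0, 0], [0, 0, 0], [0, 0, 0], [0, 0, 0]]' --turn '[[0, 0, 0], [0, 0, 0], [0, 0, 0], [0, 0, 0], [0, 0, 0], [0, 0, 0], [0, 0, 0], [0, 0, 0], [0, 0, 0], [0, 0, 0], [0, 0, 0], [0, 0, 0]]'

```text
time_s: 17.82
position: [0.4545, 0.053, 0.0355]
tool_rot: [[-0.133, 0.991, 0.002], [0.991, 0.133, -0.0], [-0.0, 0.002, -1.0]]
ft_force: [-2.2, 0.7, 6.4]
grip_width: 0.0412
gripper_force: 32.1
```

Call:
move_arm --jaw '[3.5, 3.5, 3.5, 3.5, 3.5]' --dp '[[0, 0, 0], [0, 0, 0], [0, 0, 0], [0, 0, 0], [0, 0, 0]]' --turn '[[0, 0, 0], [0, 0, 0], [0, 0, 0], [0, 0, 0], [0, 0, 0]]'

```text
time_s: 18.23
position: [0.4545, 0.053, 0.0356]
tool_rot: [[-0.133, 0.991, 0.002], [0.991, 0.133, -0.0], [-0.001, 0.002, -1.0]]
ft_force: [0.0, 0.1, 6.8]
grip_width: 0.0414
gripper_force: 32.3
```

Call:
move_arm --jaw '[3.5, 3.5, 3.5, 3.5, 3.5, 3.5, 3.5]' --dp '[[0, 0, -1], [0, 0, -2], [0, 0, -2], [0, 0, -2], [0, 0, -1], [0, 0, 0], [0, 0, 0]]' --turn '[[0, 0, 0], [0, 0, 0], [0, 0, 0], [0, 0, 0], [0, 0, 0], [0, 0, 0], [0, 0, 0]]'

```text
time_s: 18.82
position: [0.4539, 0.0531, 0.1148]
tool_rot: [[-0.133, 0.991, 0.001], [0.991, 0.133, -0.0], [-0.0, 0.001, -1.0]]
ft_force: [-0.4, 0.5, -1.4]
grip_width: 0.0412
gripper_force: 32.1
```

```bash
python3 go.py P2 .114
```

```text
t 18.8167 pos [0.4539 0.0531 0.1148] yaw 7.624268620154025 tilt [ 0.0006 -0.0001] F [-0.4358  0.5197 -1.4491] w 0.04123879069869346 32.07103361142799
dp cm [-4.7695 16.697   0.0952]
```

Call:
move_arm --jaw '[3.5, 3.5, 3.5, 3.5, 3.5, 3.5, 3.5, 3.5, 3.5, 3.5]' --dp '[[-0.5, 1.5, 0], [-0.8, 3, 0], [-0.8, 3, 0], [-0.8, 3, 0], [-0.8, 3, 0], [-0.6, 2, 0], [-0.5, 1.2, 0], [0, 0, 0], [0, 0, 0], [0, 0, 0]]' --turn '[[0, 0, 0], [0, 0, 0], [0, 0, 0], [0, 0, 0], [0, 0, 0], [0, 0, 0], [0, 0, 0], [0, 0, 0], [0, 0, 0], [0, 0, 0]]'

```text
time_s: 19.65
position: [0.6247, 0.028, 0.1139]
tool_rot: [[-0.133, 0.991, -0.002], [0.991, 0.133, 0.0], [0.001, -0.002, -1.0]]
ft_force: [-0.7, 0.4, -0.3]
grip_width: 0.0414
gripper_force: 32.0
```

```bash
python3 go.py P2 .0535
```

```text
t 19.65 pos [0.6247 0.028  0.1139] yaw 7.6278118847463325 tilt [-0.0024  0.0004] F [-0.6747  0.3917 -0.2661] w 0.041374771718421126 32.00910051120445
dp cm [-0.0134  0.114   6.0351]
```

Call:
move_arm --jaw '[3.5, 3.5, 3.5, 3.5, 3.5, 3.5, 3.5, 3.5]' --dp '[[0, 0, 1.5], [0, 0, 2], [0, 0, 1.2], [0, 0, 0.8], [0, 0, 0.5], [0, 0, 0.1], [0, 0, 0], [0, 0, 0]]' --turn '[[0, 0, 0], [0, 0, 0], [0, 0, 0], [0, 0, 0], [0, 0, 0], [0, 0, 0], [0, 0, 0], [0, 0, 0]]'

```text
time_s: 20.32
position: [0.6262, 0.0277, 0.0546]
tool_rot: [[-0.133, 0.991, 0.001], [0.991, 0.133, -0.0], [-0.0, 0.001, -1.0]]
ft_force: [0.7, -0.7, -2.5]
grip_width: 0.041
gripper_force: 32.1
```

Call:
move_arm --jaw '[3.5, 3.5, 3.5, 3.5, 3.5]' --dp '[[0, 0, 0.1], [0, 0, 0.1], [0, 0, 0.1], [0, 0, 0], [0, 0, 0]]' --turn '[[0, 0, 0], [0, 0, 0], [0, 0, 0], [0, 0, 0], [0, 0, 0]]'

```text
time_s: 20.73
position: [0.6259, 0.0276, 0.0508]
tool_rot: [[-0.133, 0.991, -0.0], [0.991, 0.133, 0.0], [0.0, -0.0, -1.0]]
ft_force: [-0.5, -0.4, -1.9]
grip_width: 0.0411
gripper_force: 32.1
```

Call:
move_arm --jaw '[3.5, 3.5, 3.5, 3.5]' --dp '[[0, 0, 0.05], [0, 0, 0.05], [0, 0, 0], [0, 0, 0]]' --turn '[[0, 0, 0], [0, 0, 0], [0, 0, 0], [0, 0, 0]]'

```text
time_s: 21.07
position: [0.626, 0.0276, 0.0506]
tool_rot: [[-0.133, 0.991, 0.001], [0.991, 0.133, -0.0], [-0.0, 0.001, -1.0]]
ft_force: [-2.5, -1.0, 5.0]
grip_width: 0.0411
gripper_force: 32.1
```

Contact. I'll release and rise well above the nozzle.

Call:
move_arm --jaw '[4.6, 5.2, 6, 7, 8.54, 8.54, 8.54, 8.54]' --dp '[[0, 0, 0], [0, 0, 0], [0, 0, 0], [0, 0, 0], [0, 0, 0], [0, 0, 0], [0, 0, 0], [0, 0, 0]]' --turn '[[0, 0, 0], [0, 0, 0], [0, 0, 0], [0, 0, 0], [0, 0, 0], [0, 0, 0], [0, 0, 0], [0, 0, 0]]'

```text
time_s: 21.73
position: [0.6259, 0.0276, 0.0498]
tool_rot: [[-0.133, 0.991, 0.0], [0.991, 0.133, -0.0], [-0.0, 0.0, -1.0]]
ft_force: [-1.1, 0.2, -0.0]
grip_width: 0.0852
gripper_force: 0.0
```

Call:
move_arm --jaw '[8.54, 8.54, 8.54, 8.54, 8.54, 8.54, 8.54, 8.54, 8.54]' --dp '[[0, 0, -1], [0, 0, -2], [0, 0, -2.5], [0, 0, -2.5], [0, 0, -2.5], [0, 0, -2.5], [0, 0, -2], [0, 0, 0], [0, 0, 0]]' --turn '[[0, 0, 0], [0, 0, 0], [0, 0, 0], [0, 0, 0], [0, 0, 0], [0, 0, 0], [0, 0, 0], [0, 0, 0], [0, 0, 0]]'

```text
time_s: 22.48
position: [0.6261, 0.0277, 0.2014]
tool_rot: [[-0.133, 0.991, 0.003], [0.991, 0.133, -0.0], [-0.001, 0.003, -1.0]]
ft_force: [-0.7, 0.2, -0.6]
grip_width: 0.0851
gripper_force: 0.0
```

```bash
python3 go.py spray .2
```

```text
t 22.4833 pos [0.6261 0.0277 0.2014] yaw 7.624952438275447 tilt [ 0.0027 -0.0004] F [-0.7112  0.1891 -0.5703] w 0.0851011689424601 0.0
dp cm [-25.1811 -21.7615   0.0993]
```

Call:
move_arm --jaw '[8.54, 8.54, 8.54, 8.54, 8.54, 8.54, 8.54, 8.54, 8.54, 8.54, 8.54, 8.54]' --dp '[[-2.5, -2.2, 0], [-2.5, -2.2, 0], [-2.5, -2.2, 0], [-2.5, -2.2, 0], [-2.5, -2.2, 0], [-2.5, -2.2, 0], [-2.5, -2.2, 0], [-2.5, -2.2, 0], [-2.5, -2, 0], [-1.6, -1.4, 0], [-1.1, -0.8, 0], [0, 0, 0]]' --turn '[[0, 0, 0], [0, 0, 0], [0, 0, 0], [0, 0, 0], [0, 0, 0], [0, 0, 0], [0, 0, 0], [0, 0, 0], [0, 0, 0], [0, 0, 0], [0, 0, 0], [0, 0, 0]]'

```text
time_s: 23.48
position: [0.4417, -0.2528, 0.1989]
tool_rot: [[-0.13, 0.992, -0.002], [0.992, 0.13, 0.001], [0.001, -0.002, -1.0]]
ft_force: [0.1, 0.4, -0.4]
grip_width: 0.0854
gripper_force: 0.0
```

Call:
move_arm --jaw '[8.54, 8.54]' --dp '[[0, 0, 0], [0, 0, 0]]' --turn '[[0, 0, 0], [0, 0, 0]]'

```text
time_s: 23.65
position: [0.4433, -0.2503, 0.1993]
tool_rot: [[-0.133, 0.991, -0.001], [0.991, 0.133, 0.001], [0.001, -0.001, -1.0]]
ft_force: [-0.0, 0.0, 0.2]
grip_width: 0.0855
gripper_force: 0.0
```

```bash
python3 go.py spray .085; python3 - <<'E'
from h import *
im,d=cams.get_image("side");cv2.imwrite("pics/side5.png",cv2.resize(im[60:280,200:440],None,fx=2.7,fy=2.7)[:,:,::-1])
for n in('top','side'):
  im,d=cams.get_image(n)
  for o in cams.outline_of(n,"spray_can")[:2]: print(n,o['p'],topc(cloud(n,d,o['mask'])))
E
```

```text
t 23.65 pos [ 0.4433 -0.2503  0.1993] yaw 7.642375125395638 tilt [-0.0007  0.001 ] F [-0.0094  0.0105  0.159 ] w 0.08553391790911609 0.0
dp cm [-0.0721  0.0506 11.4347]
side 0.77 (np.float64(0.13570667116340648), array([ 0.44474277, -0.25089459]), 0.019690961837768556, array([ 0.44164106, -0.25305944]), 197)
```

View pics/side5.png

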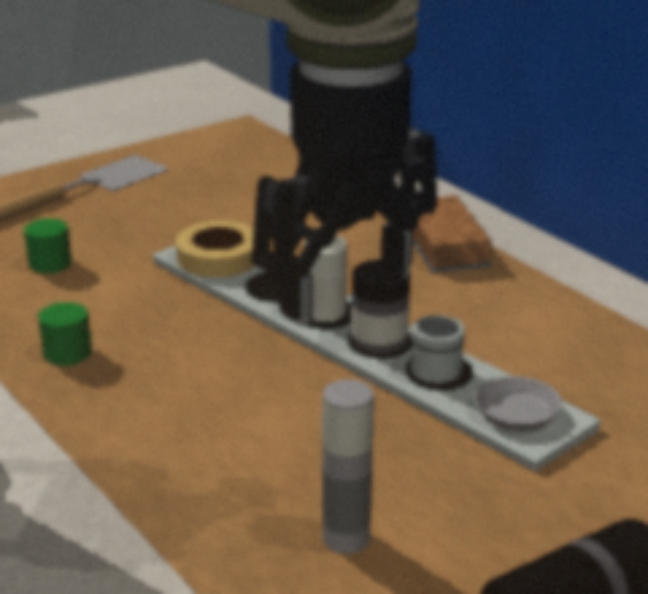

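Glue (325,290), jar (380,310) and tin (437,350) stand on their pads. The gripper hangs above the spray can (347,465), so I'll grip it.

Call:
move_arm --jaw '[8.54, 8.54, 8.54, 8.54, 8.54, 8.54, 8.54, 8.54, 3, 3, 3, 3]' --dp '[[0, 0, 1.4], [0, 0, 2.3], [0, 0, 2.3], [0, 0, 2.3], [0, 0, 2], [0, 0, 1.2], [0, 0, 0], [0, 0, 0], [0, 0, 0], [0, 0, 0], [0, 0, 0], [0, 0, 0]]' --turn '[[0, 0, 0], [0, 0, 0], [0, 0, 0], [0, 0, 0], [0, 0, 0], [0, 0, 0], [0, 0, 0], [0, 0, 0], [0, 0, 0], [0, 0, 0], [0, 0, 0], [0, 0, 0]]'

```text
time_s: 24.9
position: [0.4435, -0.2512, 0.0855]
tool_rot: [[-0.133, 0.991, 0.001], [0.991, 0.133, -0.001], [-0.001, 0.001, -1.0]]
ft_force: [-0.4, -0.3, 0.5]
grip_width: 0.0388
gripper_force: 0.1
```

Call:
move_arm --jaw '[3, 3, 3, 3, 3]' --dp '[[0, 0, 0], [0, 0, 0], [0, 0, 0], [0, 0, 0], [0, 0, 0]]' --turn '[[0, 0, 0], [0, 0, 0], [0, 0, 0], [0, 0, 0], [0, 0, 0]]'

```text
time_s: 25.32
position: [0.4438, -0.2513, 0.0855]
tool_rot: [[-0.133, 0.991, 0.002], [0.991, 0.133, -0.001], [-0.001, 0.002, -1.0]]
ft_force: [1.2, 1.1, 5.9]
grip_width: 0.0362
gripper_force: 30.1
```

Call:
move_arm --jaw '[3, 3, 3, 3, 3, 3, 3, 3, 3]' --dp '[[0, 0, -1], [0, 0, -2], [0, 0, -2], [0, 0, -2], [0, 0, -2], [0, 0, -2], [0, 0, -1.5], [0, 0, 0], [0, 0, 0]]' --turn '[[0, 0, 0], [0, 0, 0], [0, 0, 0], [0, 0, 0], [0, 0, 0], [0, 0, 0], [0, 0, 0], [0, 0, 0], [0, 0, 0]]'

```text
time_s: 26.07
position: [0.443, -0.2509, 0.2094]
tool_rot: [[-0.133, 0.991, -0.0], [0.991, 0.133, -0.0], [-0.0, -0.0, -1.0]]
ft_force: [0.1, 0.6, -3.2]
grip_width: 0.0362
gripper_force: 30.3
```

```bash
python3 go.py P1 .21
```

```text
t 26.0667 pos [ 0.443  -0.2509  0.2094] yaw 7.622513079780924 tilt [-0.0003 -0.    ] F [ 0.1159  0.6391 -3.2087] w 0.03624968000410583 30.26822715997696
dp cm [32.7173 21.8057 -0.0637]
```

Call:
move_arm --jaw '[3, 3, 3, 3, 3, 3, 3, 3, 3, 3, 3, 3]' --dp '[[1.2, 0.8, 0], [2.4, 1.6, 0], [2.4, 1.6, 0], [2.4, 1.6, 0], [2.4, 1.6, 0], [2.4, 1.6, 0], [2.4, 1.6, 0], [2.4, 1.6, 0], [2.4, 1.6, 0], [2.4, 1.6, 0], [2.4, 1.6, 0], [2.4, 1.6, 0]]' --turn '[[0, 0, 0], [0, 0, 0], [0, 0, 0], [0, 0, 0], [0, 0, 0], [0, 0, 0], [0, 0, 0], [0, 0, 0], [0, 0, 0], [0, 0, 0], [0, 0, 0], [0, 0, 0]]'

```text
time_s: 27.07
position: [0.5888, 0.0484, 0.2077]
tool_rot: [[-0.133, 0.991, -0.004], [0.991, 0.133, 0.0], [0.001, -0.004, -1.0]]
ft_force: [0.9, -0.3, -1.1]
grip_width: 0.0362
gripper_force: 30.3
```

Call:
move_arm --jaw '[3, 3, 3, 3, 3, 3]' --dp '[[2.4, 1.6, 0], [1.6, 1.1, 0], [1.1, 0.7, 0], [0, 0, 0], [0, 0, 0], [0, 0, 0]]' --turn '[[0, 0, 0], [0, 0, 0], [0, 0, 0], [0, 0, 0], [0, 0, 0], [0, 0, 0]]'

```text
time_s: 27.57
position: [0.6155, 0.101, 0.2091]
tool_rot: [[-0.132, 0.991, -0.001], [0.991, 0.132, -0.0], [-0.0, -0.002, -1.0]]
ft_force: [0.8, -0.6, -1.2]
grip_width: 0.0362
gripper_force: 30.3
```

```bash
python3 go.py P1 .1035
```

```text
t 27.5667 pos [0.6155 0.101  0.2091] yaw 7.575234306934628 tilt [-0.0015 -0.0004] F [ 0.8455 -0.6103 -1.1576] w 0.03623145108697168 30.34022033214569
dp cm [ 0.123   0.0543 10.5639]
```

Call:
move_arm --jaw '[3, 3, 3, 3, 3, 3, 3, 3, 3, 3]' --dp '[[0.1, 0, 1.2], [0, 0, 2], [0, 0, 2], [0, 0, 2], [0, 0, 1.5], [0, 0, 1], [0, 0, 0.5], [0, 0, 0.3], [0, 0, 0], [0, 0, 0]]' --turn '[[0, 0, 0], [0, 0, 0], [0, 0, 0], [0, 0, 0], [0, 0, 0], [0, 0, 0], [0, 0, 0], [0, 0, 0], [0, 0, 0], [0, 0, 0]]'

```text
time_s: 28.4
position: [0.6162, 0.1028, 0.1056]
tool_rot: [[-0.132, 0.991, 0.001], [0.991, 0.132, -0.0], [-0.0, 0.001, -1.0]]
ft_force: [-0.3, 0.7, -0.7]
grip_width: 0.0363
gripper_force: 30.3
```

Call:
move_arm --jaw '[3, 3, 3, 3, 3]' --dp '[[0, 0, 0.1], [0, 0, 0.1], [0, 0, 0.1], [0, 0, 0], [0, 0, 0]]' --turn '[[0, 0, 0], [0, 0, 0], [0, 0, 0], [0, 0, 0], [0, 0, 0]]'

```text
time_s: 28.82
position: [0.6158, 0.103, 0.1019]
tool_rot: [[-0.133, 0.991, 0.0], [0.991, 0.133, 0.0], [0.0, 0.0, -1.0]]
ft_force: [-0.2, 1.0, -1.8]
grip_width: 0.0363
gripper_force: 30.3
```

Call:
move_arm --jaw '[3, 3, 3, 3, 3]' --dp '[[0, 0, 0.1], [0, 0, 0.05], [0, 0, 0], [0, 0, 0], [0, 0, 0]]' --turn '[[0, 0, 0], [0, 0, 0], [0, 0, 0], [0, 0, 0], [0, 0, 0]]'

```text
time_s: 29.23
position: [0.6159, 0.103, 0.1006]
tool_rot: [[-0.133, 0.991, 0.001], [0.991, 0.133, -0.0], [-0.0, 0.001, -1.0]]
ft_force: [-0.5, -0.1, 1.2]
grip_width: 0.0361
gripper_force: 30.2
```

Call:
move_arm --jaw '[4, 4.5, 5.2, 6, 7, 8.54, 8.54, 8.54, 8.54]' --dp '[[0, 0, 0], [0, 0, 0], [0, 0, 0], [0, 0, 0], [0, 0, 0], [0, 0, 0], [0, 0, 0], [0, 0, 0], [0, 0, 0]]' --turn '[[0, 0, 0], [0, 0, 0], [0, 0, 0], [0, 0, 0], [0, 0, 0], [0, 0, 0], [0, 0, 0], [0, 0, 0], [0, 0, 0]]'

```text
time_s: 29.98
position: [0.6158, 0.103, 0.1003]
tool_rot: [[-0.133, 0.991, -0.0], [0.991, 0.133, 0.0], [0.0, -0.0, -1.0]]
ft_force: [0.6, 0.1, 0.0]
grip_width: 0.0852
gripper_force: 0.0
```

Call:
move_arm --jaw '[8.54, 8.54, 8.54, 8.54, 8.54, 8.54, 8.54, 8.54, 8.54]' --dp '[[0, 0, -1], [0, 0, -2], [0, 0, -2.5], [0, 0, -2.5], [0, 0, -2.5], [0, 0, -1.5], [0, 0, 0], [0, 0, 0], [0, 0, 0]]' --turn '[[0, 0, 0], [0, 0, 0], [0, 0, 0], [0, 0, 0], [0, 0, 0], [0, 0, 0], [0, 0, 0], [0, 0, 0], [0, 0, 0]]'

```text
time_s: 30.73
position: [0.6153, 0.103, 0.2193]
tool_rot: [[-0.133, 0.991, -0.002], [0.991, 0.133, 0.0], [0.0, -0.002, -1.0]]
ft_force: [0.3, 0.1, -0.5]
grip_width: 0.0856
gripper_force: 0.0
```

Call:
move_arm --jaw '[8.54, 8.54, 8.54, 8.54, 8.54, 8.54, 8.54, 8.54, 8.54, 8.54]' --dp '[[1, -2, 0], [2, -2, 0], [2, -2, 0], [2, -2, 0], [2, -2, 0], [2, -2, 0], [2, -2, 0], [2, -2, 0], [0, 0, 0], [0, 0, 0]]' --turn '[[0, 0, 0], [0, 0, 0], [0, 0, 0], [0, 0, 0], [0, 0, 0], [0, 0, 0], [0, 0, 0], [0, 0, 0], [0, 0, 0], [0, 0, 0]]'

```text
time_s: 31.57
position: [0.4362, 0.2309, 0.2196]
tool_rot: [[-0.135, 0.991, -0.002], [0.991, 0.135, -0.001], [-0.0, -0.002, -1.0]]
ft_force: [0.8, 0.5, 0.3]
grip_width: 0.0849
gripper_force: 0.0
```

```bash
python3 - <<'E'
from h import *
np.set_printoptions(precision=4,suppress=True)
for n in('top','side'):
  im,d=cams.get_image(n);a=im[60:260,200:440] if n=='side' else im[100:260,180:430]
  cv2.imwrite(f"pics/{n}6.png",cv2.resize(a,None,fx=3,fy=3)[:,:,::-1])
  for q in("spray_can","glue_bottle","paint_jar","polish_tin"):
    for o in cams.outline_of(n,q)[:1]: print(n,q,o['p'],topc(cloud(n,d,o['mask'])))
E
```

```text
top spray_can 0.55 (np.float64(0.15271238612190377), array([0.6178, 0.103 ]), 0.018508598327636717, array([0.6174, 0.1027]), 204)
top glue_bottle 0.56 (np.float64(0.11115845846282855), array([0.6259, 0.03  ]), 0.006845052719116211, array([0.6252, 0.0281]), 18)
top paint_jar 0.76 (np.float64(0.090107080136179), array([ 0.637, -0.046]), 0.026965202331542967, array([ 0.6375, -0.0461]), 377)
top polish_tin 0.57 (np.float64(0.04816728106132214), array([0.4609, 0.3034]), 0.023231985092163086, array([0.4614, 0.3033]), 257)
side spray_can 0.88 (np.float64(0.15022146346524382), array([0.6159, 0.1052]), 0.021185440063476564, array([0.6126, 0.0982]), 84)
side glue_bottle 0.84 (np.float64(0.10458895100398584), array([0.6247, 0.0278]), 0.009925266265869141, array([0.6213, 0.0247]), 32)
side paint_jar 0.88 (np.float64(0.088304800049233), array([ 0.6344, -0.0478]), 0.027999256134033205, array([ 0.6319, -0.0497]), 191)
side polish_tin 0.82 (np.float64(0.046816742758219815), array([0.393 , 0.1261]), 0.026095304489135742, array([0.3913, 0.1228]), 149)
```

View pics/side6.png

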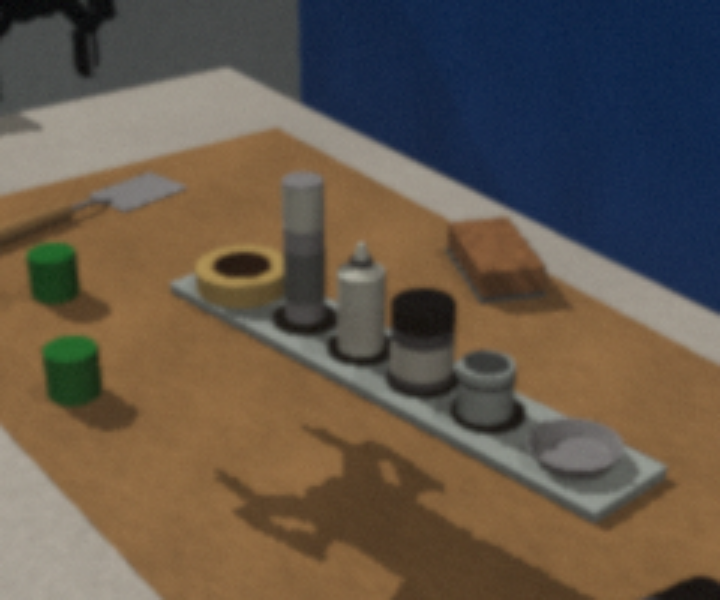

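View pics/top6.png

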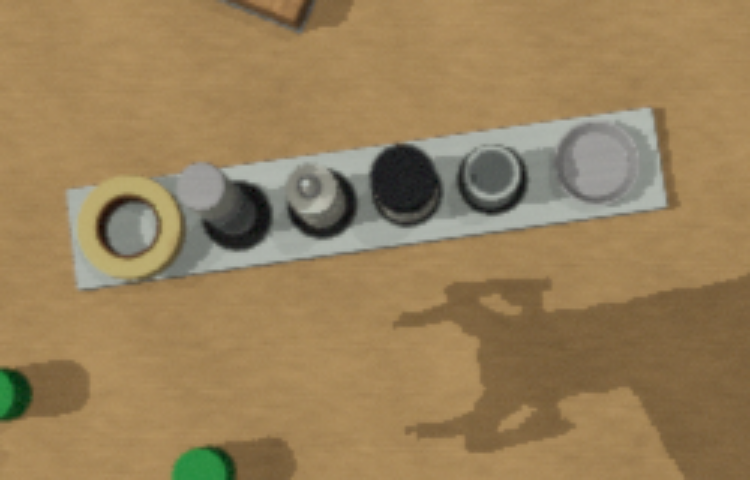

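All four stand upright and centred on their pads. From the tape to the dish they run can, glue, jar, tin, with measured centres within about 3 mm of the pad centres. The gripper is clear, so I'll hand in.

```bash
python3 -c "
from rig import ticket;print(ticket.close_job())"
```

```text
the job is handed in; nothing more can be done
None
```

The job is handed in: the spray can, glue bottle, paint jar and polish tin stand upright on their pads in that order from the tape to the dish, the heat gun was left alone, and the gripper is open and clear.

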